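# Hold a sample plate flush on a tilted colour-meter port

### The arm

A 6-joint arm with a two-finger parallel gripper is mounted at the origin on a cart in front of the work surface, level with it; the furniture and walls round the work are solid. World frame = base frame: x ahead of the robot, y to its left, z up, the work surface at z = 0. Lengths are in mm, angles in degrees, forces in N, time in s.
With the tool pointing down it reaches from about 350 to 850 mm from the base axis. Payload 8.1 kg.
Tool frame: the origin (TCP) lies at the very end of the fingers, on their centre line; the grasp point (between the pads) lies 19 mm behind it; z points along the fingers, y is the direction in which the jaws open and shut (so a half turn about z gives the same grasp; the last joint's range is limited). The gripper opens to 85 mm and grips with 20 to 120 N. Pads are 22 mm wide; open, the fingers measure 114 mm over their backs; the gripper's body (76 mm by 85 mm) begins 54 mm behind the grasp point. The pads swing forward as they close: fully open they stand 13 mm farther back than shut.
Start: joints at [-77.258, 7.471, 85.268, -0, 87.261, -4.893], TCP at [181.798, -571.8, 231.292] pointing down, gripper open.
Joint ranges: [-169.43, 169.43], [-51.17, 129.36], [1.28, 143.12], [-76.62, 256.62], [0, 156.53], [-152.29, 152.29]. Speed limits (degrees/s): [136.94, 136.94, 159.86, 180, 180, 180].

### API

Orientations are given as [roll, pitch, yaw] about the fixed x, y, z axes, in that order (R = Rz(yaw) Ry(pitch) Rx(roll)).
In Python, from bench import r, eyes gives the robot as it stands. The module is installed in compiled form; this text tells all that it offers.
- The arm moves only by the tool play_rows, never from a script. Its argument "deltas" is a list of rows, each a list of 3 entries, a list of its own where there are three numbers: the shift along the tool's x, y, z in m, then the turn, a rotation vector about the tool's x, y, z in rad, then the closure, from 0 (fully open) to 1 (shut). A call has 1 to 8 rows; each row shifts and turns the pose as measured when the row begins, along the tool's axes as they then stand; what a row does not reach is not made up. A row lasts 1/8 s, in which the tool goes at most 62.5 mm and 10.7 degrees, less where a joint would pass 70% of its speed; a pose out of reach is approached as far as the arm can. A call with a gripper value outside its range is refused whole. The fingers move at their own pace and stop on an object; "force" is the grip in N (left out, the last holds). Time passes only in rows, so rows that do not move let the fingers close. It gives the time, the measured TCP pose, the force and the opening at its end, in the units of the state.
- r.sense(): the state, without advancing time (a new reading comes with each control period).
- eyes.snapshot(name): name is "scene" or "side" or "wrist"; returns the picture (420x560x3 uint8, red, green, blue); there is no depth.
- eyes.get_calibration(name): a dict with "mtx" (3x3 intrinsics, pixels), "R" (3x3) and "t" (3): a world point X has camera coordinates R X + t; the wrist camera has in their place "T_tool_cam" (4x4, takes a point from camera to tool coordinates, whose origin is the TCP and whose axes are the flange's). Camera axes: x right, y down, z forward; pixel columns grow to the right and rows downward; lengths in mm; the calibration is good to about 2 mm. A picture is of the moment at which its call begins: read the wrist's pose just before it. get_calibration takes no time and is no camera call.
- r.hand_in(): hands the job in, once; it reports no verdict.
The state is a dict: "time": time; "joint_pos": joint angles; "qd": joint speeds; "joint_efforts": joint torques, N m; "tool_pos": TCP position; "tcp_rot": TCP orientation; "ft_force": force on the tool from outside, world axes, zero at the start; "wrist_torque": the same for the moment, N m; "finger_gap": finger opening in mm.
Only numpy, scipy, OpenCV 4.12 (cv2) and the standard library are available. Lean on these libraries where they do the work, as an engineer would, in place of code of your own. Each camera call takes 0.05 s, during which the arm holds its last target. There are 200 camera calls.

### The job

Pick up the sample plate by its black post, centre it on the sloped port of the colour meter so that it covers the round window, tilt it to match the slope so that its underside lies flush with no gap on any side, and press it gently until the sprung port plate gives a few millimetres without bottoming out. Finish while still gripping the plate and pressing it there; do not let go, and leave the two ink pots and the marker pen where they are.

Things in the scene. Friction and masses are not known exactly. Their poses are not given: they have to be found in the camera images.
- sample: sample plate, loose, lying flat on the worktop right of the robot: a square aluminium plate 70 x 70 mm, 5 mm thick, with a square black post 18 x 18 mm in its middle that rises 34 mm above the plate (top 39 mm above the underside), about 120 g. Origin at the centre of its underside, z up along the post, x and y parallel to the sides of both post and plate.
- meter: colour meter left of the robot, fixed: grey base 130 x 150 x 10 mm, two side cheeks (inner faces 112 mm apart, tops 89 mm high) that carry a tilting grey head, 96 mm along the slope, 104 mm wide, on a level axis along the meter's y, 75 mm above the worktop over the base's centre. Origin at the centre of the base's underside, z up; the head slopes down towards the meter's -x.
- port_face (a point): centre of the upper face of the sprung port plate on the head: a dark steel square 84 x 84 x 6 mm with a round black window 30 mm wide, 22 mm from the tilt axis when not pressed. z is the face's outward normal, y lies level along the meter's y, x points up the slope. The slope differs each time, 0.18 to 0.5 rad from level; the head is locked there.
- port (a joint): how far the sprung port plate has been pushed in, straight along the face's inward normal, in m: 0 free, 0.008 at its stop. It starts to give at about 2 N and takes 0.9 N more for each mm, about 5 N at 4 mm.
- pot_a: small ink pot with a white snap lid, 63 x 68 x 50 mm, upright beyond the meter; leave it. Origin at the centre of its underside
- pot_b: small ink pot with a white snap lid, 63 x 68 x 50 mm, upright between the sample plate and the meter, beyond the grey drawer chest; leave it. Origin at the centre of its underside
- pen: marker pen lying flat, 22 x 128 x 18 mm, beyond the sample plate; leave it. Origin at the centre of its underside, y along its length
Things that resemble listed ones, but are neither listed nor needed, are in the scene too. Leave any red look-alike of the sample alone.

How it is judged (in metres and radians):
On the way:
1. the sample plate is gripped and lifted clear (height (world z) of sample above 0.04 m and contact force between the fingers and sample above 2 N and contact force between sample and meter below 0.1 N), for 0.2 s.
At the end, for the whole second after the job is handed in: The plate is still gripped, its underside is parallel to the port face within 0.05 rad and on it within 2.5 mm, its centre within 12 mm of the window's centre, the port plate is pushed in by 1.5 to 7.2 mm with more than 2.5 N, and the plate is still (angle between the z axis of sample and the z axis of port_face, either way round below 0.05 rad and z of sample in the frame of port_face between -0.0025 and 0.0025 m and distance between sample and port_face below 0.012 m and value of joint port between 0.0015 and 0.0072 m and contact force between sample and meter above 2.5 N and contact force between the fingers and sample above 2 N and linear speed of sample below 0.02 m/s); the arm keeps its last pose, push and grip.
It fails at once if the plate is pressed on the meter with more than 30 N (contact force between sample and meter above 30 N).
It fails at once if an ink pot or the marker pen is shifted by more than 2 cm (distance of any of pot_a, pot_b, pen from where it was at the start of the episode above 0.02 m).
It also fails if it takes over 48 s, if anything falls off the work surface, if the arm or the gripper's body presses on something with over 40 N, if the wrist force passes 120 N, or if a joint passes its speed limit or range.

## Working session

There is one attempt and no reset: what is moved stays moved. The work goes in short steps, Python scripts to look and compute and a tool call to move; the robot and the scene stay as the last step left them, time stands still between calls to the robot, and variables do not carry over. Pictures are saved under pics/ and viewed, about 8 in all and at most 12, crops included, and the job is handed in when it is done.

Besides the shell and the picture viewer there is one more tool, called as name(argument=value, ...), one argument or row to a line, values as JSON. play_rows: Moves the arm, as the interface text tells. Its arguments: {"type":"object","properties":{"deltas":{"type":"array"},"force":{"type":"number"}},"required":["deltas"]}

```bash
mkdir -p pics; python3 - <<'E'
from bench import r,eyes
import cv2,numpy as np
s=r.sense();print(s)
for n in("scene","side","wrist"):
    im=eyes.snapshot(n);cv2.imwrite(f"pics/{n}0.png",im[:,:,::-1]);c=eyes.get_calibration(n);print(n,{k:np.round(v,3).tolist() for k,v in c.items()})
E
```

```text
{'time': 0.0, 'joint_pos': array([-7.72588864e+01,  7.51517894e+00,  8.53294856e+01,  1.82600563e-03,
        8.72587628e+01, -4.89516108e+00]), 'qd': array([-0.01169489, -0.08717314,  0.01410319,  0.03442213, -0.00980202,
        0.02259565]), 'joint_efforts': array([ 1.95921442e-03, -5.69393277e+01, -5.00553596e+01, -1.55539610e-04,
        1.46685925e-02, -1.22668020e-06]), 'tool_pos': array([ 181.67766871, -571.27506961,  230.24168491]), 'tcp_rot': array([-1.79897106e+02, -1.06428417e-02,  1.76361762e+01]), 'ft_force': array([-0.7148942 , -0.2845701 ,  0.23677694]), 'wrist_torque': array([-0.020922  ,  0.03535115,  0.00816419]), 'finger_gap': 85.31437653608248}
scene {'mtx': [[527.685, 0.0, 274.941], [0.0, 527.685, 215.887], [0.0, 0.0, 1.0]], 'R': [[0.907, -0.42, -0.001], [-0.223, -0.479, -0.849], [0.357, 0.771, -0.528]], 't': [-502.608, 210.14, 1338.417]}
side {'mtx': [[385.857, 0.0, 279.871], [0.0, 385.857, 207.706], [0.0, 0.0, 1.0]], 'R': [[0.622, 0.783, 0.008], [0.665, -0.524, -0.532], [-0.412, 0.337, -0.847]], 't': [-319.03, -340.691, 1327.894]}
wrist {'mtx': [[377.081, 0.0, 287.76], [0.0, 377.081, 212.035], [0.0, 0.0, 1.0]], 'T_tool_cam': [[0.0, -0.954, -0.299, 75.137], [1.0, 0.0, 0.0, -0.167], [-0.0, -0.299, 0.954, -141.53], [0.0, 0.0, 0.0, 1.0]]}
```

View pics/scene0.png

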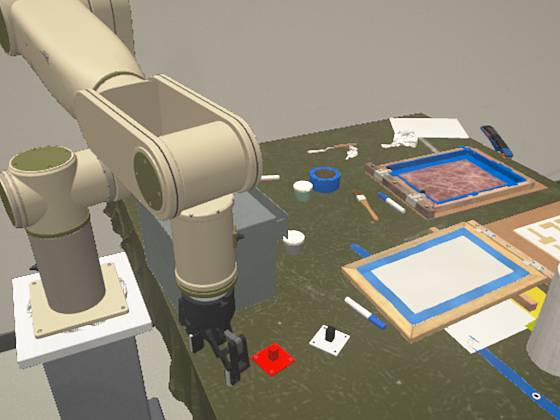

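View pics/side0.png

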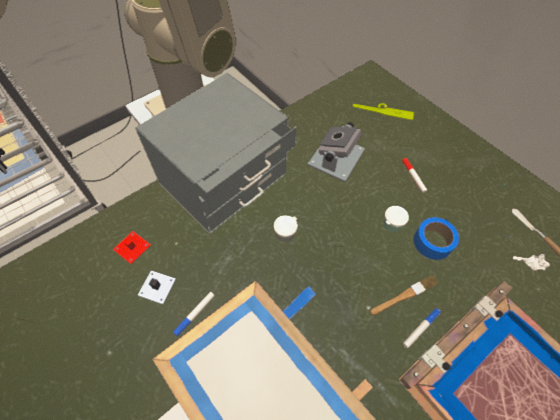

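View pics/wrist0.png

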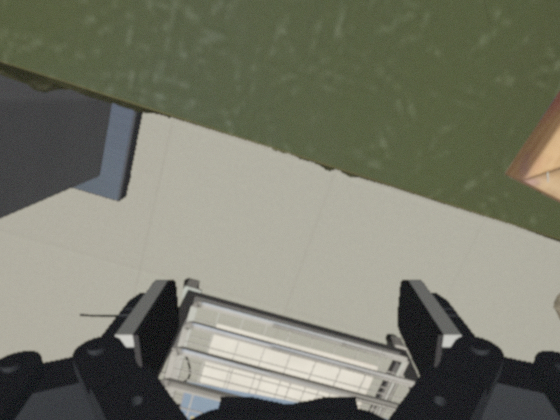

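Scene view: the white plate with the black post is at (330,340) and the red look-alike at (273,358). Side view: plate (157,286), red (132,246), meter (338,150), pot_b (286,226), pot_a (397,216), pen (194,313). Candidates for the sample are the white plate and the red plate. I choose the white/aluminium one and will check it in a crop.

```bash
cat > h.py <<'E'
import numpy as np,cv2
from scipy.spatial.transform import Rotation as Ro
from bench import r,eyes
def cam(n,s=None):
    c=eyes.get_calibration(n);K=np.array(c["mtx"])
    if n!="wrist":
        R=np.array(c["R"]);return K,R,-R.T@np.array(c["t"])
    T=np.array(c["T_tool_cam"]);Rt=Ro.from_euler("xyz",s["tcp_rot"],degrees=True).as_matrix()
    return K,(Rt@T[:3,:3]).T,Rt@T[:3,3]+s["tool_pos"]
def ray(C,p):
    K,R,o=C;d=R.T@np.linalg.solve(K,np.array([p[0],p[1],1.]));return o,d/np.linalg.norm(d)
def onz(C,p,z):
    o,d=ray(C,p);return o+d*(z-o[2])/d[2]
def proj(C,X):
    K,R,o=C;c=K@(R@(np.asarray(X,float)-o));return c[:2]/c[2]
def tri(C1,p1,C2,p2):
    o1,d1=ray(C1,p1);o2,d2=ray(C2,p2)
    t=np.linalg.lstsq(np.c_[d1,-d2],o2-o1,rcond=None)[0];a=o1+d1*t[0];b=o2+d2*t[1]
    return (a+b)/2,np.linalg.norm(a-b)
E
python3 - <<'E'
from h import *
im=cv2.imread("pics/side0.png")
C=cam("side")
for n,p,z in(("sample",(157,287),5),("red",(132,247),5),("potb",(286,226),50),("pota",(397,215),50),("pen",(194,313),9),("meterbase",(336,160),10),("chest far corner",(295,130),250)):print(n,onz(C,p,z).round())
a=cv2.resize(im[245:325,105:205],None,fx=4,fy=4,interpolation=3)
b=cv2.resize(im[110:190,290:380],None,fx=4.4,fy=4.4,interpolation=3)
o=np.zeros((360,800,3),np.uint8);o[:320,:400]=a;o[:352,400:796]=b
cv2.imwrite("pics/c1.png",o)
# mask plate
for n in("side","scene"):
    im=cv2.imread(f"pics/{n}0.png");h=cv2.cvtColor(im,cv2.COLOR_BGR2HSV)
    m=((h[...,2]>150)&(h[...,1]<60)).astype(np.uint8)
    x,y=(157,286) if n=="side" else (330,340)
    z=np.zeros_like(m);z[y-28:y+28,x-28:x+28]=1;m*=z
    cs,_=cv2.findContours(m,cv2.RETR_EXTERNAL,2);c=max(cs,key=cv2.contourArea);C=cam(n)
    P=np.array([onz(C,q[0],5)[:2] for q in c],np.float32);print(n,cv2.minAreaRect(P))
E
```

```text
sample [ 508. -395.    5.]
red [ 366. -393.    5.]
potb [592. -43.  50.]
pota [752. 216.  50.]
pen [ 625. -357.    9.]
meterbase [488. 243.  10.]
chest far corner [482.  69. 250.]
side ((505.4748229980469, -396.22113037109375), (72.09701538085938, 71.61805725097656), 33.063385009765625)
scene ((507.2702331542969, -397.0836486816406), (73.32060241699219, 71.81291961669922), 33.03722381591797)
```

View pics/c1.png

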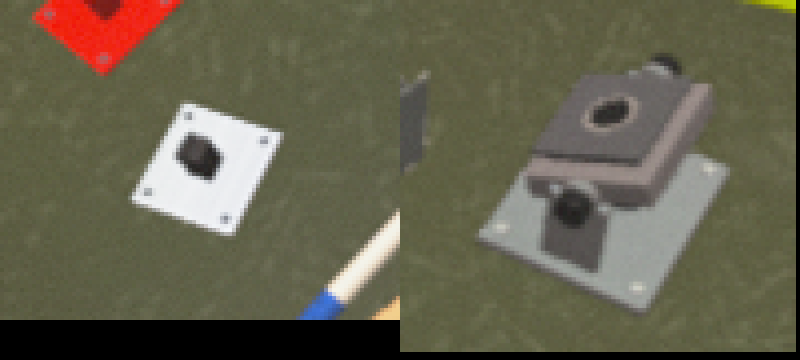

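The white plate on the left has a black post and the red one does not match, so the sample is the white plate at about (506,-396), yaw 33°. The meter crop shows the port window at about side pixel (338,135).

```bash
cat >> h.py <<'E'
def rows(pos,R,n,s=None):
    """tool-frame rows from the measured pose to the target, straight, n rows"""
    s=s or r.sense();p=np.array(s["tool_pos"]);A=Ro.from_euler("xyz",s["tcp_rot"],degrees=True)
    rv=(A.inv()*R).as_rotvec();st=(np.asarray(pos)-p)/n
    print("total mm",np.linalg.norm(st*n).round(1),"deg",np.degrees(np.linalg.norm(rv)).round(1))
    for i in range(n):
        B=A*Ro.from_rotvec(rv*i/n);print([(B.inv().apply(st)/1000).round(4).tolist(),(rv/n).round(4).tolist()])
def down(yaw): return Ro.from_euler("xyz",[180,0,yaw],degrees=True)
E
python3 - <<'E'
from h import *
rows([506,-396.5,130],down(33),8)
E
```

```text
total mm 381.9 deg 15.4
[[0.0453, -0.0085, 0.0126], [-0.0002, -0.0, -0.0335]]
[[0.0455, -0.007, 0.0126], [-0.0002, -0.0, -0.0335]]
[[0.0457, -0.0055, 0.0126], [-0.0002, -0.0, -0.0335]]
[[0.0459, -0.004, 0.0126], [-0.0002, -0.0, -0.0335]]
[[0.046, -0.0024, 0.0126], [-0.0002, -0.0, -0.0335]]
[[0.046, -0.0009, 0.0126], [-0.0002, -0.0, -0.0335]]
[[0.0461, 0.0007, 0.0126], [-0.0002, -0.0, -0.0335]]
[[0.046, 0.0022, 0.0126], [-0.0002, -0.0, -0.0335]]
```

play_rows(
  deltas=[
    [[0.045,-0.0085,0.0125],[0,0,-0.0335],0],
    [[0.0455,-0.007,0.0125],[0,0,-0.0335],0],
    [[0.0455,-0.0055,0.0125],[0,0,-0.0335],0],
    [[0.046,-0.004,0.0125],[0,0,-0.0335],0],
    [[0.046,-0.0025,0.0125],[0,0,-0.0335],0],
    [[0.046,-0.001,0.0125],[0,0,-0.0335],0],
    [[0.046,0.0005,0.0125],[0,0,-0.0335],0],
    [[0.046,0.002,0.0125],[0,0,-0.0335],0],
  ],
  force=40,
)

```text
time: 1.15
tool_pos: [510.8, -392.0, 125.9]
tcp_rot: [-179.9, 0.1, 33.1]
ft_force: [-0.4, -0.3, -0.8]
finger_gap: 85.3
```

play_rows(
  deltas=[
    [[0,0,0],[0,0,0],0],
    [[0,0,0],[0,0,0],0],
  ],
)

```text
time: 1.4
tool_pos: [512.3, -388.9, 123.4]
tcp_rot: [-179.7, 0.1, 33.3]
ft_force: [0.2, 0.2, -0.9]
finger_gap: 85.4
```

```bash
python3 - <<'E'
from h import *
s=r.sense();print(s["time"],s["tool_pos"],s["tcp_rot"])
im=eyes.snapshot("wrist")[:,:,::-1].copy();cv2.imwrite("pics/w1.png",im)
C=cam("wrist",s);h=cv2.cvtColor(im,cv2.COLOR_BGR2HSV)
m=((h[...,2]>140)&(h[...,1]<50)).astype(np.uint8)
cs,_=cv2.findContours(m,0,2)
for c in cs:
    if cv2.contourArea(c)>1500:
        P=np.array([onz(C,q[0],5)[:2] for q in c],np.float32);print(cv2.boundingRect(c),cv2.minAreaRect(P))
        hull=cv2.fillConvexPoly(np.zeros_like(m),cv2.convexHull(c),1)
        k=((h[...,2]<70)&(hull>0)).astype(np.uint8);cs2,_=cv2.findContours(k,0,2)
        for d in cs2:
            if cv2.contourArea(d)>150:print("  dark",cv2.boundingRect(d),cv2.minAreaRect(np.array([onz(C,q[0],39)[:2] for q in d],np.float32)))
E
```

```text
1.4 [ 512.27375819 -388.86232973  123.39974466] [-1.79658301e+02  9.62749589e-02  3.33485115e+01]
(242, 169, 101, 93) ((504.9834899902344, -395.9186706542969), (70.17138671875, 70.89494323730469), 33.42512130737305)
  dark (281, 208, 24, 36) ((509.45794677734375, -393.2596740722656), (23.570716857910156, 14.808149337768555), 33.49577713012695)
(246, 0, 135, 59) ((619.4810180664062, -335.92236328125), (16.675621032714844, 85.78167724609375), 13.353093147277832)
```

View pics/w1.png

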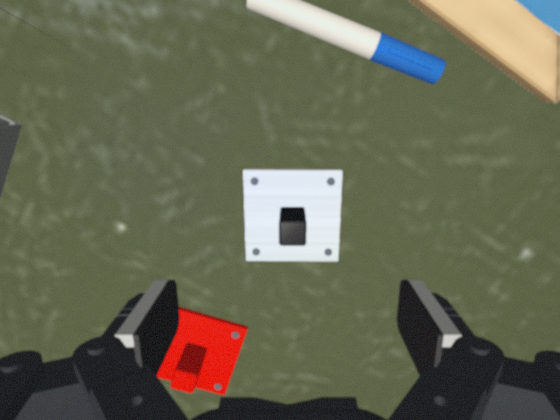

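The wrist view shows the white plate centred at pixel (292,215) with its post at (292,226), the pen at (345,40) and the red plate at (202,350). The grasp target is (505,-396) with yaw 33.4.

```bash
python3 - <<'E'
from h import *
rows([505,-396,60],down(33.4),3)
E
```

```text
total mm 64.2 deg 0.4
[[-0.0033, 0.0008, 0.0211], [-0.0021, 0.0005, -0.0004]]
[[-0.0033, 0.0008, 0.0211], [-0.0021, 0.0005, -0.0004]]
[[-0.0033, 0.0007, 0.0211], [-0.0021, 0.0005, -0.0004]]
```

play_rows(
  deltas=[
    [[-0.0035,0.001,0.021],[-0.002,0,0],0],
    [[-0.0035,0.001,0.021],[-0.002,0,0],0],
    [[-0.0035,0.001,0.021],[-0.002,0,0],0],
    [[0,0,0],[0,0,0],0],
  ],
)

```text
time: 1.95
tool_pos: [501.6, -401.6, 61.5]
tcp_rot: [179.8, 0.1, 32.9]
ft_force: [-0.7, 0.4, 0.3]
finger_gap: 85.7
```

```bash
python3 - <<'E'
from h import *
rows([505,-396,11],down(33.4),3)
E
```

```text
total mm 50.9 deg 0.5
[[0.002, -0.001, 0.0168], [0.0012, 0.0004, -0.0027]]
[[0.002, -0.001, 0.0168], [0.0012, 0.0004, -0.0027]]
[[0.002, -0.001, 0.0168], [0.0012, 0.0004, -0.0027]]
```

play_rows(
  deltas=[
    [[0.002,-0.001,0.017],[0.001,0,-0.003],0],
    [[0.002,-0.001,0.017],[0.001,0,-0.003],0],
    [[0.0005,0,0.012],[0.001,0,-0.003],0],
    [[0,0,0],[0,0,0],0],
  ],
)

```text
time: 2.45
tool_pos: [504.9, -398.8, 14.7]
tcp_rot: [179.8, 0.0, 33.4]
ft_force: [-0.0, 0.7, 0.3]
finger_gap: 85.5
```

```bash
python3 - <<'E'
from h import *
rows([505,-396,10],down(33.4),1)
E
```

```text
total mm 5.4 deg 0.2
[[0.0016, -0.0022, 0.0047], [0.003, 0.0005, 0.0001]]
```

play_rows(
  deltas=[
    [[0.0015,-0.002,0.004],[0.003,0,0],0.3],
    [[0,0,0],[0,0,0],1],
    [[0,0,0],[0,0,0],1],
    [[0,0,0],[0,0,0],1],
    [[0,0,0],[0,0,0],1],
    [[0,0,0],[0,0,0],1],
    [[0,0,0],[0,0,0],1],
  ],
  force=40,
)

```text
time: 3.32
tool_pos: [506.0, -396.7, 12.1]
tcp_rot: [179.9, 0.0, 33.4]
ft_force: [0.5, -0.5, -0.6]
finger_gap: 17.2
```

play_rows(
  deltas=[
    [[0,0,-0.02],[0,0,0],1],
    [[0,0,-0.04],[0,0,0],1],
    [[0,0,-0.05],[0,0,0],1],
    [[0,0,-0.05],[0,0,0],1],
    [[0,0,-0.05],[0,0,0],1],
    [[0,0,-0.04],[0,0,0],1],
  ],
)

```text
time: 4.08
tool_pos: [503.8, -394.6, 272.2]
tcp_rot: [-179.9, 0.1, 33.4]
ft_force: [0.9, 0.4, -2.1]
finger_gap: 17.2
```

```bash
python3 - <<'E'
from h import *
C=cam("side");b=onz(C,(212,228),0);print("corner base",b.round())
for z in range(100,320,20):print(z,onz(C,(207,182),z).round(),onz(C,(295,128),z).round())
E
```

```text
corner base [ 447. -191.    0.]
100 [ 375. -143.  100.] [369. 170. 100.]
120 [ 389. -148.  120.] [384. 157. 120.]
140 [ 404. -154.  140.] [398. 144. 140.]
160 [ 418. -159.  160.] [412. 132. 160.]
180 [ 432. -165.  180.] [426. 119. 180.]
200 [ 446. -170.  200.] [441. 106. 200.]
220 [ 460. -176.  220.] [455.  93. 220.]
240 [ 474. -181.  240.] [469.  80. 240.]
260 [ 488. -187.  260.] [484.  67. 260.]
280 [ 502. -192.  280.] [498.  54. 280.]
300 [ 517. -198.  300.] [512.  41. 300.]
```

```bash
python3 - <<'E'
from h import *
C=cam("side");w=onz(C,(337.7,135.5),96);print(w.round())
d=np.array([np.cos(np.radians(112)),np.sin(np.radians(112)),0]);p=w-90*d;p[2]=260;print(p)
rows(p,down(112),15)
E
```

```text
[467. 253.  96.]
[501.15759954 169.58632768 260.        ]
total mm 564.3 deg 78.6
[[0.0206, -0.0315, 0.0009], [-0.0002, -0.0, -0.0914]]
[[0.0234, -0.0295, 0.0009], [-0.0002, -0.0, -0.0914]]
[[0.026, -0.0272, 0.0009], [-0.0002, -0.0, -0.0914]]
[[0.0283, -0.0247, 0.0008], [-0.0002, -0.0, -0.0914]]
[[0.0305, -0.0221, 0.0008], [-0.0002, -0.0, -0.0914]]
[[0.0324, -0.0192, 0.0008], [-0.0002, -0.0, -0.0914]]
[[0.034, -0.0161, 0.0008], [-0.0002, -0.0, -0.0914]]
[[0.0353, -0.013, 0.0008], [-0.0002, -0.0, -0.0914]]
[[0.0363, -0.0097, 0.0008], [-0.0002, -0.0, -0.0914]]
[[0.0371, -0.0063, 0.0008], [-0.0002, -0.0, -0.0914]]
[[0.0375, -0.0029, 0.0008], [-0.0002, -0.0, -0.0914]]
[[0.0376, 0.0005, 0.0008], [-0.0002, -0.0, -0.0914]]
[[0.0374, 0.0039, 0.0008], [-0.0002, -0.0, -0.0914]]
[[0.0369, 0.0073, 0.0008], [-0.0002, -0.0, -0.0914]]
[[0.0361, 0.0107, 0.0008], [-0.0002, -0.0, -0.0914]]
```

play_rows(
  deltas=[
    [[0.0205,-0.0315,0],[0,0,-0.091],1],
    [[0.0235,-0.0295,0],[0,0,-0.091],1],
    [[0.026,-0.027,0],[0,0,-0.091],1],
    [[0.0285,-0.0245,0],[0,0,-0.091],1],
    [[0.0305,-0.022,0],[0,0,-0.091],1],
    [[0.0325,-0.019,0],[0,0,-0.091],1],
    [[0.034,-0.016,0],[0,0,-0.091],1],
    [[0.0355,-0.013,0],[0,0,-0.091],1],
  ],
)

```text
time: 5.08
tool_pos: [502.6, -88.9, 291.0]
tcp_rot: [178.7, 0.4, 76.2]
ft_force: [1.4, -0.7, -2.0]
finger_gap: 17.3
```

play_rows(
  deltas=[
    [[0.0365,-0.0095,0],[0,0,-0.091],1],
    [[0.037,-0.0065,0],[0,0,-0.091],1],
    [[0.0375,-0.003,0],[0,0,-0.091],1],
    [[0.0375,0.0005,0],[0,0,-0.091],1],
    [[0.0375,0.004,0],[0,0,-0.091],1],
    [[0.035,0.007,0],[0,0,-0.091],1],
    [[0.02,0.006,0],[0,0,-0.08],1],
    [[0,0,0],[0,0,0],1],
  ],
)

```text
time: 6.08
tool_pos: [493.9, 166.3, 301.6]
tcp_rot: [178.4, 1.4, 113.5]
ft_force: [0.1, -0.1, -0.5]
finger_gap: 17.2
```

```bash
python3 - <<'E'
from h import *
s=r.sense();print(s["time"],s["tool_pos"],s["tcp_rot"],s["joint_pos"],s["ft_force"])
np.save("s2.npy",s,allow_pickle=True)
im=eyes.snapshot("wrist")[:,:,::-1].copy();cv2.imwrite("pics/w2.png",im)
E
```

```text
6.075 [493.88301624 166.2885571  301.62046149] [178.36376441   1.41149529 113.47186188] [13.75321077 -7.63846172 93.11508039 -1.11563753 92.6715156  -9.80882125] [ 0.07580066 -0.1417442  -0.52582347]
```

View pics/w2.png

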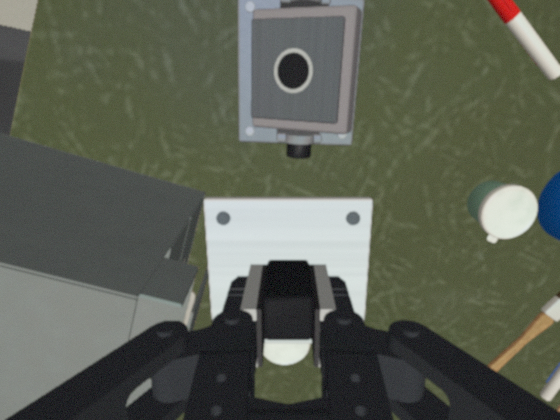

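The wrist view shows the port window at (293,70), dark port plate spanning about (252–347, 13–127), chest at left, pot_a at (508,210). The plate is held square in the fingers. I'll take a second view from the meter's other side, closer.

play_rows(
  deltas=[
    [[0.005,0.03,0.01],[0.01,0,0],1],
    [[0.005,0.04,0.014],[0.01,0.01,0],1],
    [[0.005,0.04,0.014],[0.01,0.01,0],1],
    [[0.003,0.02,0.01],[0,0,0],1],
    [[0,0,0],[0,0,0],1],
  ],
)

```text
time: 6.75
tool_pos: [612.3, 228.3, 259.3]
tcp_rot: [179.8, 0.4, 112.6]
ft_force: [-0.7, 0.6, -1.5]
finger_gap: 16.8
```

```bash
python3 - <<'E'
from h import *
s=r.sense();print(s["time"],s["tool_pos"],s["tcp_rot"])
np.save("s3.npy",s,allow_pickle=True)
im=eyes.snapshot("wrist")[:,:,::-1].copy();cv2.imwrite("pics/w3.png",im)
s2=np.load("s2.npy",allow_pickle=True).item()
p=onz(cam("wrist",s2),(300,70),95);q=proj(cam("wrist",s),p).astype(int);print(q)
a=cv2.imread("pics/w2.png")[0:165,225:380]
x0=max(q[0]-85,0);y0=max(q[1]-80,0);print(x0,y0)
b=im[y0:y0+165,x0:x0+170]
a=cv2.resize(a,None,fx=2.4,fy=2.4,interpolation=2);b=cv2.resize(b,None,fx=2.4,fy=2.4,interpolation=2)
n=min(len(a),len(b));cv2.imwrite("pics/c3.png",np.hstack([a[:n],b[:n]]))
print(a.shape,b.shape)
E
```

```text
6.75 [612.33111868 228.32352862 259.28607868] [179.82480883   0.41994254 112.60135347]
[133  88]
48 8
(396, 372, 3) (396, 408, 3)
```

View pics/c3.png

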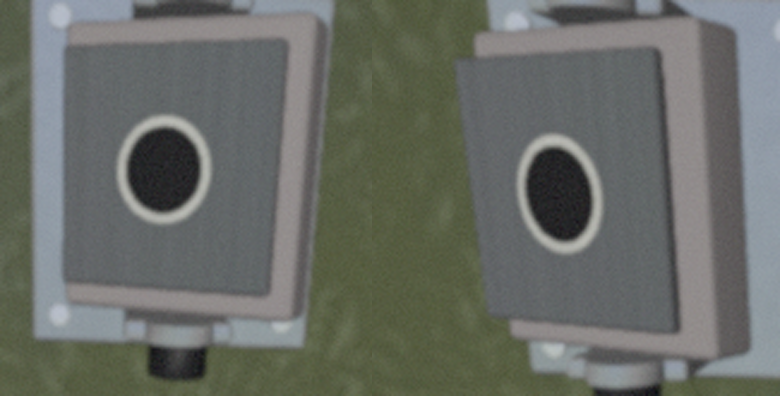

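Both crops show the port plate clearly. Corners TL, TR, BR and BL are at (64,45), (287,38), (268,295), (65,283) in the left crop and (455,60), (657,48), (678,333), (490,316) in the right crop. The window is at (164,170) and (560,193).

```bash
python3 - <<'E'
from h import *
L=np.array([(64,45),(287,38),(268,295),(65,283),(164,170)])/2.4+[225,0]
Rr=(np.array([(455,60),(657,48),(678,333),(490,316),(560,193)])-[372,0])/2.4+[48,8]
ss=[np.load(f"s{i}.npy",allow_pickle=True).item() for i in(2,3)];C=[cam("wrist",s) for s in ss]
P=[]
for a,b in zip(L,Rr):
    X,e=tri(C[0],a,C[1],b);P.append(X);print(X.round(1),e.round(1))
P=np.array(P);Q=P[:4];print("edges",[np.linalg.norm(Q[i]-Q[(i+1)%4]).round(1) for i in range(4)],"mean",Q.mean(0).round(1))
u,sv,v=np.linalg.svd(Q-Q.mean(0));n=v[2]*np.sign(v[2][2]);print("n",n.round(3),"tilt",np.degrees(np.arccos(n[2])),"az",np.degrees(np.arctan2(n[1],n[0])),sv)
y=(Q[0]+Q[1]-Q[2]-Q[3]);print("meter y az",np.degrees(np.arctan2(y[1],y[0])),"level",y[2])
# per view PnP
o=np.array([(-42,42,0),(42,42,0),(42,-42,0),(-42,-42,0)],float)
for im,c in((L,C[0]),(Rr,C[1])):
    K,R,oo=c
    ok,rv,t=cv2.solvePnP(o,im[:4],K,None,flags=cv2.SOLVEPNP_IPPE)
    M=R.T@cv2.Rodrigues(rv)[0];cen=R.T@t.ravel()+oo;print("pnp",cen.round(1),"n",M[:,2].round(3),"tilt",np.degrees(np.arccos(M[2,2])),"az y",np.degrees(np.arctan2(M[1,1],M[0,1])),"az n",np.degrees(np.arctan2(M[1,2],M[0,2])))
E
```

```text
[416.7 278.   75.5] 0.6
[487.1 306.1 108.3] 0.5
[517.7 228.7 108.1] 0.2
[447.9 200.8  76.4] 0.8
[466.4 253.3  94. ] 0.5
edges [np.float64(82.5), np.float64(83.2), np.float64(81.5), np.float64(83.3)] mean [467.4 253.4  92.1]
n [-0.366 -0.143  0.92 ] tilt 23.140512485045125 az -158.73441154110466 [83.24997466 82.02895567  0.40398596]
meter y az 111.82219104567697 level -0.6906067348875524
pnp [467.2 253.4  90.5] n [-0.407 -0.16   0.899] tilt 25.94523047719176 az y 111.80751342556668 az n -158.50446305765007
pnp [465.7 252.7  87.7] n [-0.373 -0.149  0.916] tilt 23.67097797078909 az y 111.65357781347484 az n -158.27782072331388
```

```bash
cat >> h.py <<'E'
th=np.radians(23.4);ps=np.radians(21.7);cen=np.array([466.8,253.3,95.])
nn=np.array([-np.sin(th)*np.cos(ps),-np.sin(th)*np.sin(ps),np.cos(th)])
_x=np.array([-np.sin(ps),np.cos(ps),0]);RT=Ro.from_matrix(np.c_[_x,np.cross(-nn,_x),-nn])
def tgt(h,c=cen): return c+nn*(12.1+h)
E
python3 - <<'E'
from h import *
rows(tgt(70),RT,6);print(tgt(70))
E
```

```text
total mm 197.7 deg 23.2
[[0.0134, -0.0262, 0.0148], [-0.0674, 0.0007, 0.0028]]
[[0.0133, -0.0272, 0.013], [-0.0674, 0.0007, 0.0028]]
[[0.0132, -0.0281, 0.0111], [-0.0674, 0.0007, 0.0028]]
[[0.0131, -0.0288, 0.0092], [-0.0674, 0.0007, 0.0028]]
[[0.013, -0.0294, 0.0073], [-0.0674, 0.0007, 0.0028]]
[[0.013, -0.0298, 0.0053], [-0.0674, 0.0007, 0.0028]]
[436.50485034 241.24409572 170.34765477]
```

play_rows(
  deltas=[
    [[0.0135,-0.026,0.01],[-0.067,0,0.003],1],
    [[0.0135,-0.027,0.01],[-0.067,0,0.003],1],
    [[0.013,-0.028,0.01],[-0.067,0,0.003],1],
    [[0.013,-0.029,0.008],[-0.067,0,0.003],1],
    [[0.013,-0.029,0.006],[-0.067,0,0.003],1],
    [[0.008,-0.02,0.004],[-0.04,0,0.003],1],
    [[0,0,0],[0,0,0],1],
  ],
)

```text
time: 7.68
tool_pos: [441.2, 234.0, 187.0]
tcp_rot: [157.2, 0.3, 111.0]
ft_force: [0.6, 0.6, 0.1]
finger_gap: 17.1
```

```bash
python3 - <<'E'
from h import *
rows(tgt(30),RT,3);print(r.sense()["joint_pos"])
E
```

```text
total mm 55.9 deg 1.0
[[0.003, -0.0026, 0.0182], [-0.0035, 0.0032, -0.0033]]
[[0.0029, -0.0026, 0.0182], [-0.0035, 0.0032, -0.0033]]
[[0.0029, -0.0027, 0.0182], [-0.0035, 0.0032, -0.0033]]
[ 22.75682047 -30.87630289 126.08799794  -1.08497867  62.00841261
   2.05692696]
```

play_rows(
  deltas=[
    [[0.003,-0.0025,0.017],[-0.0035,0.003,-0.0035],1],
    [[0.003,-0.0025,0.017],[-0.0035,0.003,-0.0035],1],
    [[0.002,-0.002,0.012],[-0.002,0.001,-0.0035],1],
    [[0,0,0],[0,0,0],1],
    [[0,0,0],[0,0,0],1],
  ],
)

```text
time: 8.3
tool_pos: [454.5, 244.8, 149.0]
tcp_rot: [156.1, 0.2, 111.5]
ft_force: [-0.4, 0.2, -0.8]
finger_gap: 17.1
```

```bash
python3 - <<'E'
from h import *
s=r.sense();rows(tgt(10),RT,2);print(s["time"])
a=eyes.snapshot("side")[90:190,280:400,::-1];s=r.sense()
b=eyes.snapshot("wrist")[:,:,::-1]
cv2.imwrite("pics/c4.png",np.hstack([cv2.resize(a,(360,300),interpolation=2),cv2.resize(b,(400,300))]))
for n in("side",):
    print(np.round([proj(cam(n),cen+nn*h) for h in(0,30)],1))
E
```

```text
total mm 34.4 deg 0.6
[[0.0018, -0.0042, 0.0166], [0.0044, 0.0024, -0.0011]]
[[0.0017, -0.0041, 0.0166], [0.0044, 0.0024, -0.0011]]
8.3
[[337.6 135.6]
 [335.1 127.5]]
```

View pics/c4.png

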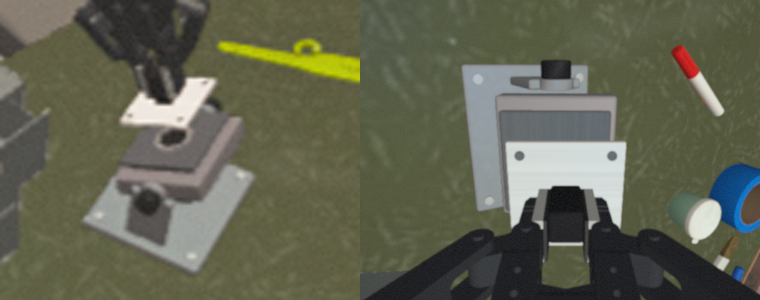

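The held plate sits above the port, with edges parallel to the port plate in the wrist view and offset a few mm laterally. That matches the computed correction, so I'm approaching.

play_rows(
  deltas=[
    [[0.002,-0.004,0.014],[0.0045,0.0025,-0.001],1],
    [[0.0015,-0.0035,0.011],[0.0035,0.0025,-0.001],1],
    [[0,0,0],[0,0,0],1],
    [[0,0,0],[0,0,0],1],
  ],
)

```text
time: 8.9
tool_pos: [456.1, 249.5, 121.1]
tcp_rot: [156.6, -0.0, 111.7]
ft_force: [-0.2, -1.0, -1.1]
finger_gap: 17.5
```

```bash
python3 - <<'E'
from h import *
s=r.sense();rows(tgt(3),RT,2);print("height",(s["tool_pos"]-tgt(0))@nn,s["ft_force"])
E
```

```text
total mm 13.4 deg 0.0
[[-0.0002, 0.0, 0.0067], [-0.0001, -0.0003, 0.0001]]
[[-0.0002, 0.0, 0.0067], [-0.0001, -0.0003, 0.0001]]
height 16.357209428046943 [-0.15764272 -1.03926121 -1.09617847]
```

play_rows(
  deltas=[
    [[0,0,0.006],[0,0,0],1],
    [[0,0,0.004],[0,0,0],1],
    [[0,0,0],[0,0,0],1],
  ],
)

```text
time: 9.28
tool_pos: [460.3, 251.2, 111.7]
tcp_rot: [156.6, -0.0, 111.7]
ft_force: [-0.1, 0.6, -1.4]
finger_gap: 17.2
```

```bash
cat > st.py <<'E'
from h import *
s=r.sense();d=s["tool_pos"]-tgt(0);R=Ro.from_euler("xyz",s["tcp_rot"],degrees=True)
print("t",s["time"].__round__(2),"h",(d@nn).round(2),"tool xy off",RT.inv().apply(d)[:2].round(2),"tilt err deg",np.degrees((RT.inv()*R).as_rotvec()).round(2),"push along n",(s["ft_force"]@nn).round(2),"torque tool",RT.inv().apply(s["wrist_torque"]).round(3),"gap",s["finger_gap"].round(1))
E
python3 st.py
```

```text
Traceback (most recent call last):
  File "st.py", line 3, in <module>
    print("t",s["time"].__round__(2),"h",(d@nn).round(2),"tool xy off",RT.inv().apply(d)[:2].round(2),"tilt err deg",np.degrees((RT.inv()*R).as_rotvec()).round(2),"push along n",(s["ft_force"]@nn).round(2),"torque tool",RT.inv().apply(s["wrist_torque"]).round(3),"gap",s["finger_gap"].round(1))
                                                                                                                                                                                                                                                                             ^^^^^^^^^^^^^^^^^^^^^
AttributeError: 'float' object has no attribute 'round'
```

```bash
sed -i 's/s\["finger_gap"\].round(1)/round(float(s["finger_gap"]),1)/' st.py; python3 st.py
```

```text
t 9.28 h 5.97 tool xy off [0.43 0.35] tilt err deg [-0.03  0.03 -0.01] push along n -1.34 torque tool [0.265 0.007 0.046] gap 17.2
```

play_rows(
  deltas=[
    [[0,0,0.003],[0,0,0],1],
    [[0,0,0],[0,0,0],1],
  ],
)

```text
time: 9.52
tool_pos: [461.5, 251.7, 108.9]
tcp_rot: [156.6, -0.0, 111.7]
ft_force: [-0.1, 0.2, -2.2]
finger_gap: 17.6
```

```bash
python3 st.py
```

```text
t 9.53 h 2.87 tool xy off [0.45 0.48] tilt err deg [-0.04  0.03 -0.02] push along n -1.99 torque tool [ 0.293  0.04  -0.046] gap 17.6
```

play_rows(
  deltas=[
    [[0,0,0.002],[0,0,0],1],
    [[0,0,0],[0,0,0],1],
  ],
)

```text
time: 9.78
tool_pos: [462.4, 252.0, 107.2]
tcp_rot: [156.5, -0.0, 111.7]
ft_force: [-1.1, -0.5, -1.8]
finger_gap: 17.4
```

```bash
python3 st.py
```

```text
t 9.78 h 0.86 tool xy off [0.45 0.67] tilt err deg [-0.06  0.04 -0.01] push along n -1.23 torque tool [ 0.204 -0.072 -0.014] gap 17.4
```

play_rows(
  deltas=[
    [[0,0,0.002],[0,0,0],1],
    [[0,0,0],[0,0,0],1],
  ],
)

```text
time: 10.02
tool_pos: [463.4, 252.4, 105.6]
tcp_rot: [156.5, -0.0, 111.7]
ft_force: [-2.0, -0.5, 0.4]
finger_gap: 17.3
```

```bash
python3 st.py
```

```text
t 10.03 h -0.96 tool xy off [0.45 1.01] tilt err deg [-0.09  0.03 -0.01] push along n 1.19 torque tool [ 0.408 -0.041  0.018] gap 17.3
```

play_rows(
  deltas=[
    [[0,0,0.0015],[0,0,0],1],
    [[0,0,0],[0,0,0],1],
  ],
)

```text
time: 10.28
tool_pos: [464.0, 252.7, 104.4]
tcp_rot: [156.5, -0.0, 111.7]
ft_force: [-3.6, -0.7, 1.3]
finger_gap: 17.8
```

```bash
python3 st.py
```

```text
t 10.28 h -2.34 tool xy off [0.47 1.17] tilt err deg [-0.1   0.03 -0.02] push along n 2.65 torque tool [ 0.476 -0.1   -0.037] gap 17.8
```

play_rows(
  deltas=[
    [[0,0,0.0015],[0,0,0],1],
    [[0,0,0],[0,0,0],1],
  ],
)

```text
time: 10.52
tool_pos: [464.6, 252.9, 103.1]
tcp_rot: [156.5, -0.0, 111.7]
ft_force: [-4.4, -0.5, 2.7]
finger_gap: 17.4
```

```bash
python3 st.py
```

```text
t 10.53 h -3.8 tool xy off [0.47 1.23] tilt err deg [-0.1   0.03 -0.02] push along n 4.18 torque tool [ 0.466 -0.066 -0.038] gap 17.4
```

Contact is made: about 5.5 N change against the free baseline, with the port about 4 mm in. I'll check flushness by small tilts about the slope axis. Torque flips and push is least when it is flush.

```bash
cat > av.py <<'E'
from h import *
F=[];T=[]
for i in range(6):
    eyes.snapshot("side");s=r.sense();F.append(RT.inv().apply(s["ft_force"]));T.append(RT.inv().apply(s["wrist_torque"]))
R=Ro.from_euler("xyz",s["tcp_rot"],degrees=True);d=s["tool_pos"]-tgt(0)
print("t",round(s["time"],2),"h",(d@nn).round(2),"off",RT.inv().apply(d)[:2].round(2),"tilt",np.degrees((RT.inv()*R).as_rotvec()).round(2),"F tool",np.mean(F,0).round(2),"T",np.mean(T,0).round(3),"sd",np.std(F,0).round(2)[2],np.std(T,0).round(3)[0])
E
python3 av.py
```

```text
t 10.82 h -3.74 off [0.49 1.24] tilt [-0.1   0.03 -0.02] F tool [-0.14 -2.33 -3.51] T [ 0.478 -0.089  0.016] sd 0.58 0.035
```

play_rows(
  deltas=[
    [[0,0,0],[-0.026,0,0],1],
    [[0,0,0],[0,0,0],1],
  ],
)

```text
time: 11.08
tool_pos: [464.7, 253.0, 103.2]
tcp_rot: [154.9, -0.0, 111.7]
ft_force: [-2.6, -1.3, 2.7]
finger_gap: 17.3
```

```bash
python3 av.py
```

```text
t 11.38 h -3.77 off [0.51 1.46] tilt [-1.64  0.04 -0.02] F tool [ 0.13 -2.25 -3.  ] T [ 0.486 -0.071 -0.001] sd 0.44 0.04
```

play_rows(
  deltas=[
    [[0,0,0],[0.026,0,0],1],
    [[0,0,0],[0.026,0,0],1],
    [[0,0,0],[0,0,0],1],
  ],
)

```text
time: 11.75
tool_pos: [465.4, 253.3, 104.0]
tcp_rot: [158.1, -0.0, 111.7]
ft_force: [-3.2, -1.7, 2.7]
finger_gap: 17.5
```

```bash
python3 av.py
```

```text
t 12.05 h -3.2 off [0.5  2.35] tilt [ 1.39  0.04 -0.02] F tool [-0.32 -0.87 -4.35] T [ 0.145 -0.068  0.008] sd 0.32 0.075
```

play_rows(
  deltas=[
    [[0,-0.001,0],[-0.03,0,0],1],
    [[0,-0.001,0],[-0.05,0,0],1],
    [[0,0,0],[0,0,0],1],
  ],
)

```text
time: 12.42
tool_pos: [463.7, 252.6, 103.3]
tcp_rot: [153.1, -0.0, 111.7]
ft_force: [-3.8, -1.2, 1.9]
finger_gap: 17.3
```

```bash
python3 av.py
```

```text
t 12.72 h -3.2 off [0.42 1.05] tilt [-3.42  0.03 -0.01] F tool [ 0.19 -2.83 -2.93] T [ 0.867 -0.04   0.019] sd 0.59 0.036
```

play_rows(
  deltas=[
    [[0,0,0],[-0.035,0,0],1],
    [[0,0,0],[0,0,0],1],
  ],
)

```text
time: 12.98
tool_pos: [464.7, 252.9, 103.8]
tcp_rot: [151.0, -0.0, 111.7]
ft_force: [-4.1, -1.8, 2.4]
finger_gap: 17.3
```

```bash
python3 av.py
```

```text
t 13.28 h -3.16 off [0.38 1.64] tilt [-5.49  0.03  0.  ] F tool [ 0.21 -2.61 -4.18] T [ 0.896 -0.03   0.032] sd 0.36 0.046
```

Push is least near -2° from my estimate and the torque flips between -1.6° and -3.4°, so the slope is about 25.4°. I'm setting that and pressing about 1 mm more.

play_rows(
  deltas=[
    [[0,0,0],[0.04,0,0],1],
    [[0,0,0],[0.021,0,0],1],
    [[0,-0.001,0.001],[0,0,0],1],
    [[0,0,0],[0,0,0],1],
  ],
)

```text
time: 13.78
tool_pos: [465.7, 253.3, 103.7]
tcp_rot: [154.5, -0.0, 111.7]
ft_force: [-2.2, -0.9, 1.8]
finger_gap: 17.2
```

```bash
python3 av.py
```

```text
t 14.07 h -3.61 off [0.38 2.49] tilt [-2.11  0.03 -0.  ] F tool [-0.19 -0.22 -2.99] T [ 0.399 -0.064 -0.001] sd 0.44 0.03
```

play_rows(
  deltas=[
    [[0,0,0.0013],[0,0,0],1],
    [[0,0,0],[0,0,0],1],
    [[0,0,0],[0,0,0],1],
  ],
)

```text
time: 14.45
tool_pos: [466.2, 253.5, 102.7]
tcp_rot: [154.5, -0.0, 111.7]
ft_force: [-2.2, -1.4, 3.6]
finger_gap: 17.3
```

```bash
python3 av.py; python3 - <<'E'
from h import *
a=eyes.snapshot("side")[90:190,280:400,::-1];b=eyes.snapshot("wrist")[:,:,::-1]
cv2.imwrite("pics/c5.png",np.hstack([cv2.resize(a,(360,300),interpolation=2),cv2.resize(b,(400,300))]))
E
```

```text
t 14.75 h -4.91 off [0.39 2.52] tilt [-2.12  0.03 -0.01] F tool [ 0.21 -0.31 -4.15] T [ 0.488 -0.104 -0.005] sd 0.52 0.027
```

View pics/c5.png

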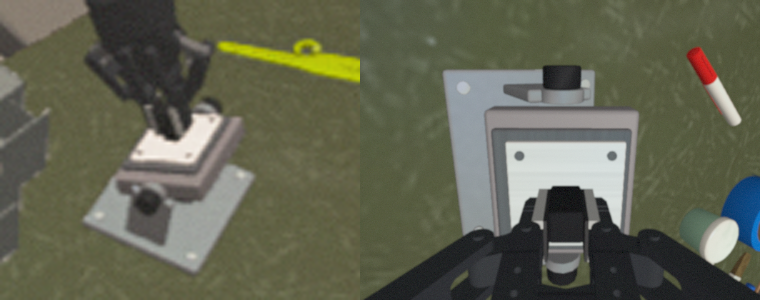

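The plate lies flush and centred, with an even dark border (about 7 mm left, 4 mm right, 8 mm top). It is still gripped, with a push of about 5.4 N.

```bash
python3 -c "
from bench import r
print(r.hand_in());s=r.sense();print(s['time'],s['ft_force'],s['finger_gap'])"
```

```text
the job is handed in; nothing more can be done
None
the job is handed in; nothing more can be done
```

I gripped the sample plate by its post, lifted it clear and carried it over to the meter. I then pressed it onto the sloped port and handed in at about 15 s, still gripping and pressing. The hand-in gives no verdict.

- **Slope:** the camera views disagreed (23.1°, 23.7° and 25.9°). Small tilts while pressing gave the least push and a torque flip at about 25.4°, so I used that. I expect it to be within about 1° of the port face, inside the 0.05 rad (2.9°) limit.
- **Press:** the push rose by about 5.4 N from the free reading, with noise of about 0.5 N. That puts the port plate about 3.8 mm in, judging from the push; there was no direct reading of its travel.
- **Position:** the plate sits about 2.5 mm up the slope from the window's centre. The last picture shows an even border on the visible sides, and no gap can be seen at that resolution.
- **Other things:** pot_a and the red plate never came near the arm's path. The pen and pot_b were passed with clearance, but I did not measure again whether anything had shifted.

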